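# Ready the wire pay-off stand for threading and hold its tension arm wound

### The job

Get the wire pay-off stand ready for threading: swing the keeper bar shut across the top of the spool until it snaps into its detent, then draw the sprung tension arm round towards the front of the stand until it is hard against its stop, so that a colleague can lead the wire over the roller. Finish while still holding the arm there against its spring: do not let go of it. Leave the spool on its spindle and the other things on the table where they lie.

Things in the scene. Friction and masses are not known exactly. Their poses are not given: they have to be found in the camera images.
- stand: wire pay-off stand, fixed: grey base plate, its top 16 mm above the table. Origin at table level; plate spans x -75 to 75, y -116 to 100 mm. Its -x side is the front (faces the robot at yaw 0), +y its left. In its frame (mm): spindle (20,-40), keeper hinge post (20,-98), sprung arm's pivot (35,65), rubber stop pins 47 high at (45,90) and (-12,65), wire eye 42 high at (-58,20)
- spool: black spool, 64 mm across and 46 mm high, wound with copper wire, upright and loose on the spindle; origin at the centre of its underside, 20 mm above the table. Its top is 66 mm above the table, 6 mm under the keeper bar
- spindle (a point): foot of the spindle (steel pin 12 mm across, its top 69 mm above the table), level with the seated spool's underside
- keeper (a joint): angle (rad) of the keeper bar about its upright hinge: 0 = shut over the spool, against the ear of the latch post; grows as it opens to the stand's front, up to 1.25. Turns easily and stays where left, but between about 0.15 and 0.08 rad it must be pushed over the detent's spring ball (about 5 N at the knob); past that the ball snaps it home to 0 and keeps it there
- keeper_hinge (a point): point on the keeper's upright hinge axis at the height of the bar's axis (78 mm above the table). The bar is a round steel rod 12 mm thick and 128 mm long from this point; at joint 0 it points along the stand's +y, at joint q along (-sin q, cos q) in the stand's x, y
- keeper_knob (a point): middle of the upright black knob on top of the keeper bar, 96 mm from the hinge axis: 14 mm across, standing from 84 to 114 mm above the table; this point is 102 mm above the table
- tension_pivot (a joint): angle (rad) of the tension arm about its upright pivot, counter-clockwise seen from above: 0 = at rest against the rear stop pin; grows as the arm is drawn towards the front, to 1.22 = hard against the front stop pin. A torsion spring pulls it back to 0: about 1.8 N at the grip at the start, 5.4 N at the stop
- tension_lever: tension arm: flat steel bar 14 mm wide, 39 to 45 mm above the table, with a brass roller 26 mm across (46 to 58 mm high) and an upright grip post on its outer end, 85 mm from the pivot. Origin on the pivot axis, 38 mm above the table; x axis along the arm to the grip: at rest 95 degrees counter-clockwise from the stand's +x (nearly its +y), at the stop 165 degrees
- tension_grip (a point): middle of the upright black grip post on the arm's end: round, 13 to 14 mm across, standing from 58 to 102 mm above the table; this point is 88 mm above the table
- tension_axis (a point): point on the arm's pivot axis, 88 mm above the table; the grip post swings round it at a radius of 85 mm
- cutters: cutter pliers with blue handles, 144 x 36 x 12 mm, lying on the table; a bystander
- bench_block: square steel bench block, 64 x 64 x 20 mm, lying on the table; a bystander
- horn_wedge: small wooden wedge, 50 x 22 x 14 mm, lying on the table; a bystander
- collet: turned steel collet, 26 mm long and 17 mm thick, lying on the table; a bystander
- latch (a point): grey latch post that takes the end of the shut keeper bar: this point is on the shut bar's axis, 112 mm from the hinge. Its ear, 83 mm high, stands behind the bar; the detent's spring ball is in front of the bar
Mind the look-alikes: they are no part of the job. What is meant by the spool is not yellow, and is the larger of those in its own colour.

How it is judged:
By the outcome, as a careful person would: the job done as asked, in the order asked, and still so for the second after the job is handed in, while the arm keeps its last pose, push and grip.
It also fails if it takes over 45 s, if anything falls off the work surface, if the arm or the gripper's body presses on something with over 40 N, if the wrist force passes 120 N, or if a joint passes its speed limit or range.

### The arm

A 7-joint arm with a two-finger parallel gripper is mounted at the origin on a cart in front of the work surface, level with it; the furniture and walls round the work are solid. World frame = base frame: x ahead of the robot, y to its left, z up, the work surface at z = 0. Lengths are in m, angles in degrees, forces in N, time in s.
With the tool pointing down it reaches from about 0.425 to 0.875 m from the base axis. Payload 9.9 kg.
Tool frame: the origin (TCP) lies on the centre line of the jaws, within the pads' length; the fingertips stand 25 mm ahead of it and the grasp point (between the pads) lies 6 mm ahead of it; z points along the fingers, y is the line along which they close (so a half turn about z gives the same grasp; the last joint's range is limited). The gripper opens to 85 mm and grips with 20 to 120 N. Pads are 22 mm wide; open, the fingers measure 114 mm over their backs; the gripper's body (76 mm by 85 mm) begins 54 mm behind the grasp point. The pads swing forward as they close: fully open they stand 13 mm farther back than shut.
Start: joints at [-69.488, 32.985, 1.427, 82.34, -0.859, 64.687, -3.237], TCP at [0.289, 0.61, 0.256] pointing down, gripper open.
Joint ranges: [-157.87, 157.87], [-19.46, 123.44], [-87.15, 90], [11.01, 140.99], [-62.26, 242.26], [9.8, 113.94], [-161.44, 161.44]. Speed limits (degrees/s): [127.2, 127.2, 172.46, 172.46, 180, 180, 180].

### API

Orientations are given as [roll, pitch, yaw] about the fixed x, y, z axes, in that order (R = Rz(yaw) Ry(pitch) Rx(roll)).
In Python, from workcell import observe, snapshot, hand_in, boxes_of gives the robot as it stands.
- The arm moves only by the tool jog_arm, never from a script. Its argument "moves" is a list of rows, each a list of 7 numbers: the shift along the tool's x, y, z in normalised numbers (1 is 75 cm), then the turn, a rotation vector about the tool's x, y, z in fractions of the full range, 1 being 360 degrees, then the opening, from 0 (shut) to 1 (fully open). In form: [[tx, ty, tz, wx, wy, wz, hand], ...]. A call has 1 to 10 rows; each row is the pose to reach, as a shift and turn from the pose commanded when the call began, along the tool's axes at that moment; what a row does not reach only later rows make up. A row lasts 1/8 s, in which the tool goes at most 62.5 mm and 10.7 degrees, less where a joint would pass 70% of its speed; a pose out of reach is approached as far as the arm can. A call with a gripper value outside its range is refused whole. The fingers move at their own pace and stop on an object; the grip force is fixed at half the most. Time passes only in rows, so rows that repeat a pose let the fingers close. It gives the time, the measured TCP pose, the force, the opening and the grip force at its end, in the units of the state.
- observe(): the state, without advancing time (a new reading comes with each control period).
- snapshot(name): name is "side" or "top" or "wrist"; returns a dict with "image" (384x512x3 uint8, red, green, blue), "fx", "fy", "cx", "cy" (pixels), "R" (3x3) and "t" (3): a world point X has camera coordinates R X + t. Camera axes: x right, y down, z forward; pixel columns grow to the right and rows downward; lengths in m; the calibration is good to about 2 mm. A picture is of the moment at which its call begins. There is no depth.
- hand_in(): hands the job in; it is judged then, once.
Trained networks look in a picture, given as the dict that the camera call returned (one of the last four; its "shot" number tells which), for a name from the list of things; names that differ only in an ending like _2 or _b are one class to them, and where a whole thing is asked for, a point or a joint stands for the part that bears it (a point fixed in the world has none). Each returns a list of dicts, best first, with "p" (0 to 1); they miss things now and then, are a little off and sometimes report something else, mostly with a low value. They report only what shows in the picture. A call takes as long as a camera call. They do not tell look-alikes from the thing itself.
- boxes_of(picture, target): "box" ([centre column, centre row, width, height] as shares, 0 to 1, of the picture: columns of its width, rows of its height, round what is visible of it).
The state is a dict: "t": time; "joints": joint angles; "qd": joint speeds; "joint_efforts": joint torques, N m; "position": TCP position; "ee_rot": TCP orientation; "ft_force": force on the tool from outside, world axes, zero at the start; "wrist_torque": the same for the moment, N m; "width": finger opening in m; "gripper_force": force on a finger pad.
Only numpy, scipy, OpenCV 4.12 (cv2) and the standard library are available. Lean on these libraries where they do the work, as an engineer would, in place of code of your own. Each camera call takes 0.05 s, during which the arm holds its last target. There are 200 camera calls.

## Working session

There is one attempt and no reset: what is moved stays moved. The work goes in short steps, Python scripts to look and compute and a tool call to move; the robot and the scene stay as the last step left them, time stands still between calls to the robot, and variables do not carry over. Pictures are saved under pics/ and viewed, at most 10 in all, crops included, and the job is handed in when it is done.

Besides the shell and the picture viewer there is one more tool, called after "Request:" by a JSON object that holds its "api" and its "payload". jog_arm: Moves the arm, as the interface text tells. Its arguments: {"type":"object","properties":{"moves":{"type":"array","items":{"type":"array","items":{"type":"number"}}}},"required":["moves"]}

```bash
mkdir -p pics
python3 - <<'E'
from workcell import *
import cv2,pickle
S={}
for n in ("top","side"):
    s=snapshot(n); S[n]=s
    cv2.imwrite(f"pics/{n}0.png",s["image"][:,:,::-1])
    print(n,s["fx"],s["cx"],s["cy"],s["R"],s["t"])
    for o in ("stand","spool","keeper_knob","keeper","tension_lever","tension_grip","latch","cutters","bench_block","horn_wedge","collet"):
        try: print(o,[(round(b["p"],2),[round(v*k,1) for v,k in zip(b["box"],(512,384,512,384))]) for b in boxes_of(s,o)][:3])
        except Exception as e: print(o,e)
pickle.dump(S,open("s0.pkl","wb"))
o=observe();print(o["position"],o["ee_rot"],o["t"],o["ft_force"])
E
```

```text
top 346.94286314125026 257.3399484908149 192.15182975445998 [[-0.07086818 -0.99747791 -0.00393974]
 [-0.97647894  0.07018149 -0.20387112]
 [ 0.20363344 -0.0106009  -0.97898981]] [0.03825885 0.56475221 0.81676969]
stand [(0.95, [250.6, 210.1, 110.7, 69.4]), (0.67, [214.5, 198.2, 43.0, 18.4])]
spool [(0.79, [201.5, 259.1, 24.3, 24.6]), (0.7, [251.8, 260.2, 16.1, 13.3]), (0.69, [275.3, 198.1, 21.6, 25.4])]
keeper_knob [(0.62, [286.5, 212.9, 30.3, 46.8])]
keeper [(0.65, [286.2, 210.5, 38.8, 53.8]), (0.63, [173.9, 188.0, 6.4, 19.3])]
tension_lever [(0.63, [215.0, 198.8, 41.9, 13.9])]
tension_grip [(0.77, [215.8, 201.0, 44.6, 17.2])]
latch [(0.87, [249.5, 207.3, 117.7, 64.6])]
cutters [(0.73, [347.9, 193.7, 22.7, 53.8])]
bench_block [(0.77, [308.3, 143.6, 27.2, 28.0])]
horn_wedge [(0.69, [217.7, 202.6, 44.7, 14.3]), (0.68, [175.5, 187.5, 15.2, 19.0])]
collet [(0.63, [286.9, 213.0, 30.9, 50.9]), (0.41, [243.2, 150.4, 5.2, 8.6])]
side 377.69571539357423 257.5832184848516 190.46198415519757 [[-0.98861676 -0.15033677  0.00598049]
 [-0.09389075  0.58539175 -0.80529561]
 [ 0.11756461 -0.79669025 -0.59284333]] [0.5423036  0.13737289 0.81608738]
stand [(0.78, [264.6, 216.3, 74.5, 91.9])]
spool [(0.8, [324.9, 234.2, 20.9, 21.2]), (0.7, [313.2, 279.6, 30.1, 40.9]), (0.65, [256.3, 198.7, 23.8, 34.2])]
keeper_knob [(0.71, [279.0, 186.8, 45.1, 31.0]), (0.6, [255.7, 201.1, 27.4, 30.3])]
keeper []
tension_lever [(0.66, [244.3, 245.6, 13.5, 39.2]), (0.62, [262.6, 217.6, 75.0, 97.8])]
tension_grip [(0.72, [242.7, 245.6, 14.3, 42.1]), (0.49, [277.4, 185.3, 46.3, 29.8])]
latch []
cutters []
bench_block [(0.77, [206.1, 180.7, 29.8, 14.8])]
horn_wedge [(0.67, [267.4, 168.8, 48.0, 9.1])]
collet []
[0.28860258 0.6101989  0.25628781] [-1.79999295e+02 -1.07973382e-03  1.54688148e+02] 1.2 [ 0.47078926 -1.03387209 -0.94545169]
```

Run:
```python
import pickle,cv2,numpy as np
S=pickle.load(open("s0.pkl","rb"))
a=S["top"]["image"][150:290,150:350,::-1];b=S["side"]["image"][150:310,170:350,::-1]
cv2.imwrite("pics/topc.png",cv2.resize(a,None,fx=4,fy=4,interpolation=cv2.INTER_CUBIC))
cv2.imwrite("pics/sidec.png",cv2.resize(b,(675,600),interpolation=cv2.INTER_CUBIC))
```

```text
(no output)
```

View pics/topc.png

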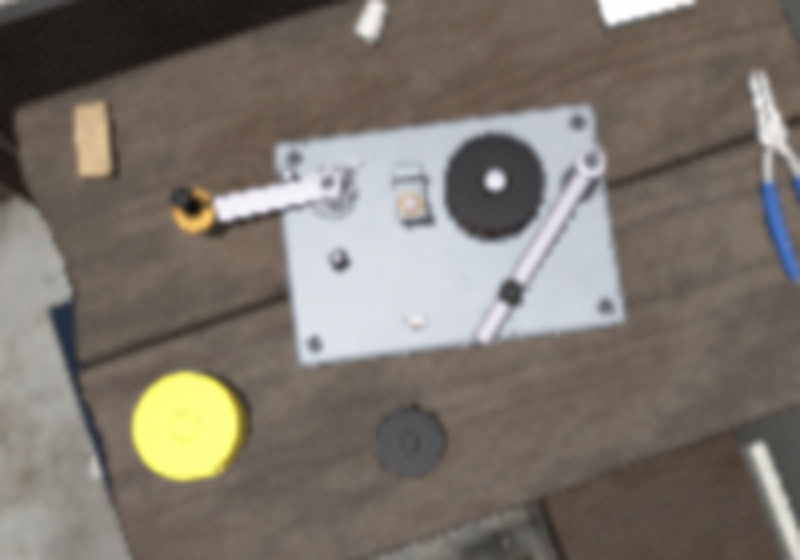

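View pics/sidec.png

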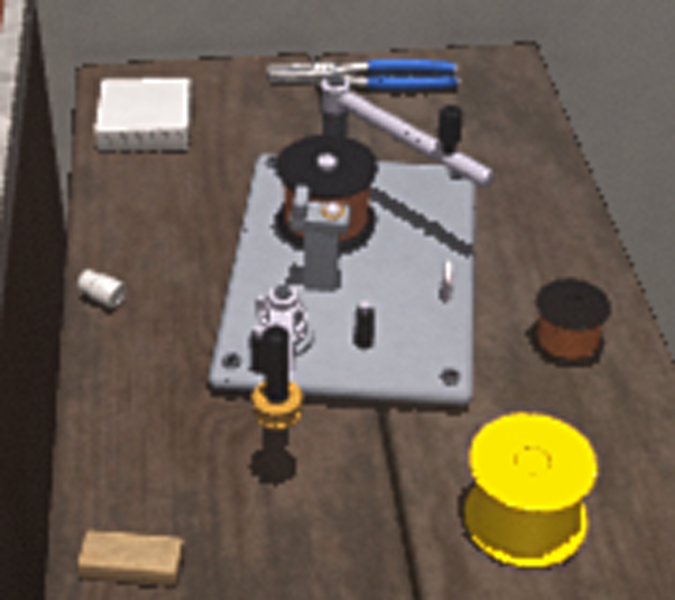

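```bash
cat > geo.py <<'E'
import pickle,numpy as np
from scipy.optimize import least_squares
S=pickle.load(open("s0.pkl","rb"))
def proj(n,X):
    s=S[n];c=s["R"]@X+np.ravel(s["t"]);return np.array([s["fx"]*c[0]/c[2]+s["cx"],s["fy"]*c[1]/c[2]+s["cy"]])
def W(p,l):
    c,s=np.cos(p[2]),np.sin(p[2]);return np.array([p[0]+c*l[0]-s*l[1],p[1]+s*l[0]+c*l[1],l[2]])
def knob(q,z,r=.096):return(.02-r*np.sin(q),-.098+r*np.cos(q),z)
def grip(q,z):
    a=np.radians(95)+q;return(.035+.085*np.cos(a),.065+.085*np.sin(a),z)
E
python3 - <<'E'
from geo import *
T=lambda x,y:np.array([x/4+150-.4,y/4+150-.4]);D=lambda x,y:np.array([x/3.75+170-.4,y/3.75+150-.4])
obs=[]
for l,t,d in [((.075,.1),(275,143),(210,390)),((.075,-.116),(593,104),(258,155)),((-.075,-.116),(625,322),(475,165)),((-.075,.1),(300,364),(470,405))]:
    obs+=[("top",l+(.016,),T(*t)),("side",l+(.016,),D(*d))]
obs+=[("top",(.02,-.04,.069),T(494,180)),("side",(.02,-.04,.069),D(326,160))]
def f(p):
    r=[proj(n,W(p,l))-o for n,l,o in obs]
    for n,o in(("top",T(511,291)),("side",D(450,112))): r.append(proj(n,W(p,knob(p[3],.113)))-o)
    for n,o in(("top",T(183,197)),("side",D(276,333))): r.append(proj(n,W(p,grip(p[4],.102)))-o)
    return np.ravel(r)
s=least_squares(f,[.6,0,0,.6,0],loss="soft_l1");print(s.x,np.round(f(s.x).reshape(-1,2),1).tolist())
p=s.x;np.save("p.npy",p)
print("hinge",W(p,knob(0,.078,0)),"latch",W(p,knob(0,.078,.112)))
for q in(p[3],.15,.08,0):print("knob",q,W(p,knob(q,.102)))
for q in(p[4],.4,.8,1.22):print("grip",q,W(p,grip(q,.088)))
E
```

```text
[ 5.33932873e-01 -2.51770563e-03  5.86463999e-02  8.85114248e-01
 -2.34246435e-04] [[-0.9, -0.8], [-0.7, -2.7], [-0.0, -1.3], [0.1, -0.5], [0.8, -0.1], [0.8, 0.4], [-0.9, 0.3], [1.3, -1.6], [0.2, -0.6], [0.6, 0.5], [-0.0, -0.8], [0.8, 0.2], [-0.6, -0.6], [0.5, 0.6]]
hinge [ 0.55964254 -0.09917697  0.078     ] latch [0.55307791 0.01263048 0.078     ]
knob 0.8851142482968986 [ 0.48190459 -0.04284926  0.102     ]
knob 0.15 [ 0.5397575 -0.005259   0.102    ]
knob 0.08 [ 0.54637509 -0.00409819  0.102     ]
knob 0 [ 0.55401571 -0.00334201  0.102     ]
grip -0.0002342464348434368 [0.55272394 0.14852164 0.088     ]
grip 0.4 [0.520931   0.13706756 0.088     ]
grip 0.8 [0.49612521 0.11414723 0.088     ]
grip 1.22 [0.48184067 0.0817155  0.088     ]
```

```bash
cat >> geo.py <<'E'
from scipy.spatial.transform import Rotation as Ro
def row(pos,yaw,o=None):
    from workcell import observe
    o=o or observe();R=Ro.from_euler("xyz",o["ee_rot"],degrees=True)
    t=R.inv().apply(np.array(pos)-o["position"])*1e3
    w=(R.inv()*Ro.from_euler("xyz",[180,0,yaw],degrees=True)).as_rotvec(degrees=True)
    return np.round(np.r_[t,w],1).tolist()
E
python3 - <<'E'
from geo import *
p=np.load("p.npy");k=W(p,knob(p[3],.2));print(row(k,140));k[2]=.113;print(row(k,140))
E
```

```text
[-454.0, -507.7, 56.3, -0.0, -0.0, 14.7]
[-454.0, -507.7, 143.3, -0.0, -0.0, 14.7]
```

Careful with the scale: shifts go in shares of 75 cm and turns go in shares of 360 degrees. That gives: -508 mm / 750 = -0.6773, -454 mm / 750 = -0.6053, 14.7 degrees / 360 = 0.0408.

Request:
{"api": "jog_arm", "payload": {"moves": [[-0.6053, -0.6773, 0.0747, 0, 0, 0.0408, 0.4], [-0.6053, -0.6773, 0.0747, 0, 0, 0.0408, 0.4], [-0.6053, -0.6773, 0.0747, 0, 0, 0.0408, 0.4], [-0.6053, -0.6773, 0.0747, 0, 0, 0.0408, 0.4], [-0.6053, -0.6773, 0.0747, 0, 0, 0.0408, 0.4], [-0.6053, -0.6773, 0.0747, 0, 0, 0.0408, 0.4], [-0.6053, -0.6773, 0.0747, 0, 0, 0.0408, 0.4], [-0.6053, -0.6773, 0.0747, 0, 0, 0.0408, 0.4], [-0.6053, -0.6773, 0.0747, 0, 0, 0.0408, 0.4], [-0.6053, -0.6773, 0.0747, 0, 0, 0.0408, 0.4]]}}

```text
t: 2.45
position: [0.4658, 0.0111, 0.2053]
ee_rot: [179.9, 0.0, 140.0]
ft_force: [1.0, 0.1, 0.3]
width: 0.034
gripper_force: 0.0
```

Run:
```python
from geo import *
p=np.load("p.npy");k=W(p,knob(p[3],.2));print(row(k,140))
```

```text
[-46.9, -31.0, 5.3, 0.1, 0.0, 0.0]
```

In the tool's units: -47 mm / 750 = -0.0627, -31 mm / 750 = -0.0413.

Request:
{"api": "jog_arm", "payload": {"moves": [[-0.0627, -0.0413, 0.0067, 0, 0, 0, 0.4], [-0.0627, -0.0413, 0.0067, 0, 0, 0, 0.4], [-0.0627, -0.0413, 0.0067, 0, 0, 0, 0.4]]}}

```text
t: 2.82
position: [0.4812, -0.0408, 0.2001]
ee_rot: [180.0, -0.0, 140.0]
ft_force: [0.1, 0.1, 1.2]
width: 0.034
gripper_force: 0.0
```

Run:
```python
from geo import *
from workcell import *
import cv2
o=observe();print(o["position"],o["ee_rot"])
im=[]
for n in("wrist","side"):
    s=snapshot(n);S[n]=s;i=s["image"][:,:,::-1].copy()
    p=np.load("p.npy")
    for X in(W(p,knob(p[3],.114)),W(p,knob(p[3],.084)),W(p,grip(0,.102))):
        u=proj(n,X);print(n,u);cv2.circle(i,tuple(int(v) for v in np.clip(u,-999,999)),2,(0,0,255),-1)
    im.append(i if n=="wrist" else cv2.resize(i[130:280,180:380],(512,384)))
cv2.imwrite("pics/a.png",cv2.resize(np.hstack(im),(800,300)))
k=W(p,knob(p[3],.113));print(row(k,140))
```

```text
[ 0.48119458 -0.04078129  0.20005919] [ 1.79991039e+02 -2.69416811e-02  1.39958154e+02]
wrist [257.88796494 212.90729696]
wrist [258.10047683 201.30481252]
wrist [533.74045324 113.345115  ]
side [290.43802749 179.31925235]
side [289.67719303 190.19672749]
side [243.69301561 239.01662816]
[-2.6, -2.0, 87.2, 0.0, -0.0, 0.1]
```

View pics/a.png

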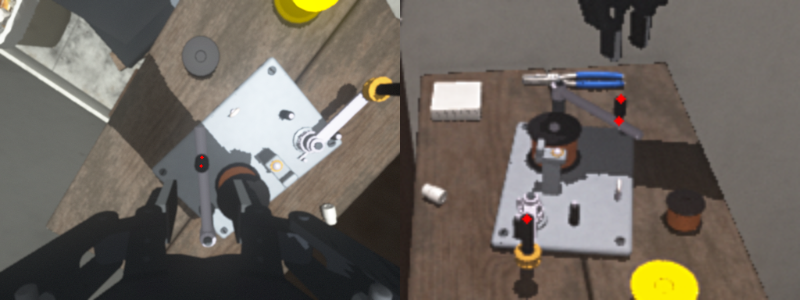

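The predicted points (red) sit on the knob (wrist ~(201,162), side ~(621,100)) and on the grip post in the side view (~(527,219)). I'm descending with the jaws either side of the knob.

In the tool's units: 87 mm / 750 = 0.116, 75 mm / 750 = 0.1.

Request:
{"api": "jog_arm", "payload": {"moves": [[-0.0027, -0.0027, 0.0667, 0, 0, 0, 0.4], [-0.0027, -0.0027, 0.1, 0, 0, 0, 0.4], [-0.0027, -0.0027, 0.116, 0, 0, 0, 0.4], [-0.0027, -0.0027, 0.116, 0, 0, 0, 0.4]]}}

```text
t: 3.42
position: [0.4814, -0.0431, 0.113]
ee_rot: [-180.0, -0.0, 140.1]
ft_force: [0.4, -0.4, 0.2]
width: 0.0343
gripper_force: 0.0
```

Run:
```python
from geo import *
p=np.load("p.npy")
from workcell import *
import cv2
o=observe();print(o["position"],o["ft_force"])
y=lambda q:90+np.degrees(q+p[2])
s=snapshot("side");i=cv2.resize(s["image"][130:260,200:360,::-1],(640,520));cv2.imwrite("pics/b.png",i)
# tcp leads the knob by ~-8mm..: finger gap half 17 - knob r 7 = 10 mm lag, so tcp target is 10 mm ahead along tangent
for q in (.75,.6,.45,.3,.2,.12,.05,0,0):
    k=W(p,knob(q,.113));t=q+p[2];k=k+np.array([np.cos(t),np.sin(t),0])*.010
    print(q,row(k,y(q)-2,o))
```

```text
[ 0.48144794 -0.04307187  0.1129766 ] [ 0.39432064 -0.37463101  0.16305329]
0.75 [-0.8, 23.4, -0.0, -0.0, -0.0, 5.7]
0.6 [-4.3, 37.4, -0.0, -0.0, -0.0, 14.3]
0.45 [-9.9, 50.8, -0.0, -0.0, -0.0, 22.9]
0.3 [-17.4, 63.2, -0.1, -0.0, -0.0, 31.5]
0.2 [-23.3, 70.7, -0.1, -0.0, -0.0, 37.3]
0.12 [-28.7, 76.3, -0.1, -0.0, -0.0, 41.8]
0.05 [-33.7, 80.9, -0.1, -0.0, -0.0, 45.8]
0 [-37.4, 83.9, -0.1, -0.0, -0.0, 48.7]
0 [-37.4, 83.9, -0.1, -0.0, -0.0, 48.7]
```

View pics/b.png

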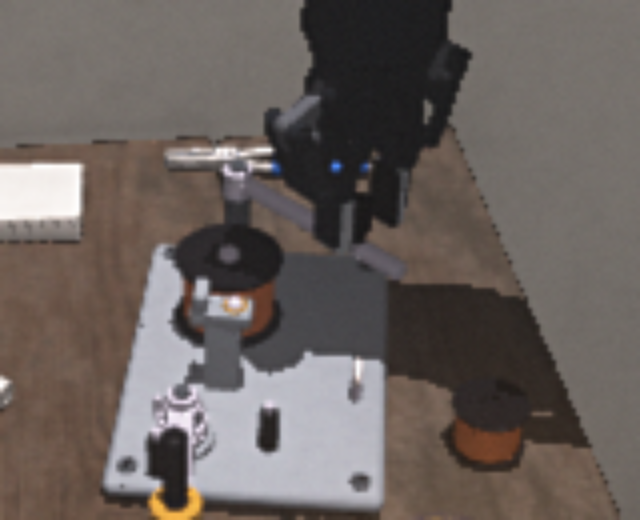

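The jaws straddle the knob above the bar at about (345,225), with no contact force. I'm swinging the bar now.

In the tool's units: 84 mm / 750 = 0.112, 81 mm / 750 = 0.108, 48 degrees / 360 = 0.1333.

Request:
{"api": "jog_arm", "payload": {"moves": [[-0.0013, 0.0307, 0, 0, 0, 0.0167, 0.4], [-0.0053, 0.0493, 0, 0, 0, 0.0389, 0.4], [-0.0133, 0.068, 0, 0, 0, 0.0639, 0.4], [-0.0227, 0.084, 0, 0, 0, 0.0861, 0.4], [-0.0307, 0.0947, 0, 0, 0, 0.1028, 0.4], [-0.0387, 0.1013, 0, 0, 0, 0.1167, 0.4], [-0.0453, 0.108, 0, 0, 0, 0.1278, 0.4], [-0.0493, 0.112, 0, 0, 0, 0.1333, 0.4], [-0.0493, 0.112, 0, 0, 0, 0.1333, 0.4]]}}

```text
t: 4.6
position: [0.5643, -0.0028, 0.114]
ee_rot: [179.9, -0.0, 92.0]
ft_force: [-0.4, 0.6, 0.6]
width: 0.0341
gripper_force: 0.5
```

Run:
```python
from geo import *
p=np.load("p.npy")
from workcell import *
import cv2
o=observe();print(o["position"],o["ft_force"],o["width"])
im=[]
for n in("top","side"):
    s=snapshot(n);i=s["image"][:,:,::-1]
    im.append(cv2.resize(i[150:250,200:330] if n=="top" else i[140:240,210:340],(400,308),interpolation=cv2.INTER_CUBIC))
cv2.imwrite("pics/c.png",np.hstack(im))
```

```text
[ 0.56433511 -0.00280798  0.11401326] [-0.44979948  0.55767767  0.57809531] 0.03414083205441519
```

View pics/c.png

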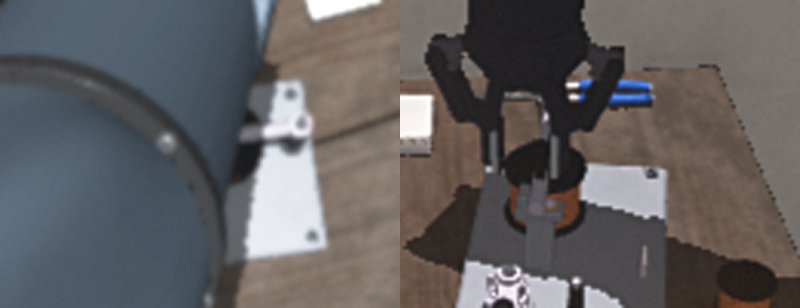

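In the tool's units: 2 mm / 750 = 0.0027, 1 mm / 750 = 0.0013.

Request:
{"api": "jog_arm", "payload": {"moves": [[0, 0.0013, 0, 0, 0, 0, 0.4], [0, 0.0027, 0, 0, 0, 0, 0.4], [0, 0.0027, 0, 0, 0, 0, 0.4]]}}

```text
t: 5.08
position: [0.5647, -0.0031, 0.113]
ee_rot: [-179.9, -0.0, 92.0]
ft_force: [-6.8, 1.0, 5.3]
width: 0.034
gripper_force: 3.1
```

In the tool's units: 2 mm / 750 = 0.0027, 1 mm / 750 = 0.0013.

Request:
{"api": "jog_arm", "payload": {"moves": [[0, 0.0013, 0, 0, 0, 0, 0.4], [0, 0.0027, 0, 0, 0, 0, 0.4], [0, 0.0027, 0, 0, 0, 0, 0.4]]}}

```text
t: 5.45
position: [0.5651, -0.0031, 0.1129]
ee_rot: [-179.7, -0.1, 92.0]
ft_force: [-10.7, 1.8, 9.4]
width: 0.0341
gripper_force: 5.8
```

In the tool's units: -90 mm / 750 = -0.12, -40 mm / 750 = -0.0533.

Request:
{"api": "jog_arm", "payload": {"moves": [[0, -0.008, 0, 0, 0, 0, 0.4], [0, -0.016, 0, 0, 0, 0, 0.4], [0, -0.016, -0.0533, 0, 0, 0, 0.4], [0, -0.016, -0.12, 0, 0, 0, 0.4], [0, -0.016, -0.12, 0, 0, 0, 0.4]]}}

```text
t: 6.08
position: [0.5581, -0.0041, 0.2066]
ee_rot: [179.6, -0.0, 92.0]
ft_force: [0.3, 0.6, 0.0]
width: 0.0344
gripper_force: 0.0
```

Run:
```python
from geo import *
p=np.load("p.npy")
from workcell import *
o=observe();print(o["position"],o["ft_force"],o["joints"])
print(row(W(p,grip(0,.2)),98.4))
```

```text
[ 0.55809813 -0.00414319  0.20663432] [0.33850433 0.6066036  0.04142881] [-23.64684138  28.48124589  29.15986986 105.2071982  -17.61166647
  50.36218743  15.80015069]
[152.8, -0.2, 6.6, 0.4, 0.0, -6.4]
```

In the tool's units: 153 mm / 750 = 0.204, 110 mm / 750 = 0.1467, -6.4 degrees / 360 = -0.0178.

Request:
{"api": "jog_arm", "payload": {"moves": [[0.0733, 0, 0.004, 0, 0, -0.0178, 0.6], [0.1467, 0, 0.008, 0, 0, -0.0178, 0.6], [0.204, 0, 0.0093, 0, 0, -0.0178, 0.6], [0.204, 0, 0.0093, 0, 0, -0.0178, 0.6], [0.204, 0, 0.0093, 0, 0, -0.0178, 0.6]]}}

```text
t: 6.7
position: [0.5505, 0.1486, 0.1956]
ee_rot: [-180.0, 0.0, 98.4]
ft_force: [-0.3, 0.1, -0.8]
width: 0.0514
gripper_force: 0.0
```

Run:
```python
from geo import *
p=np.load("p.npy")
from workcell import *
import cv2
o=observe();print(o["position"],o["ee_rot"],o["joints"][6])
im=[]
for n in("wrist","side"):
    s=snapshot(n);S[n]=s;i=s["image"][:,:,::-1].copy()
    for X in(W(p,knob(0,.114)),W(p,knob(0,.084)),W(p,grip(0,.102))):
        u=proj(n,X);cv2.circle(i,tuple(int(v) for v in np.clip(u,-999,999)),1,(0,0,255),-1)
    im.append(i if n=="wrist" else cv2.resize(i[150:270,200:360],(512,384)))
cv2.imwrite("pics/d.png",cv2.resize(np.hstack(im),(800,300)))
print(row(W(p,grip(0,.094)),98.4))
```

```text
[0.55045706 0.14856668 0.19558026] [-1.79975184e+02  4.62327124e-02  9.83801895e+01] 6.099611803402674
[0.6, 2.1, 101.9, -0.0, 0.0, -0.1]
```

View pics/d.png

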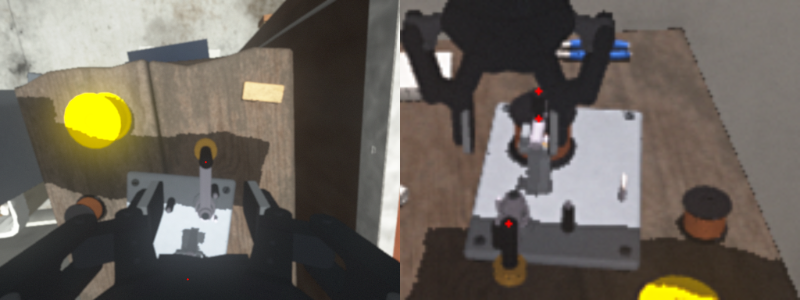

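The knob matches its predicted shut position at side ~(539,105), and the bar sits in the latch. The post top matches too, at wrist ~(206,160). Next I lower onto the grip and close.

In the tool's units: 102 mm / 750 = 0.136, 85 mm / 750 = 0.1133.

Request:
{"api": "jog_arm", "payload": {"moves": [[0.0013, 0.0027, 0.0667, 0, 0, 0, 0.6], [0.0013, 0.0027, 0.1133, 0, 0, 0, 0.6], [0.0013, 0.0027, 0.136, 0, 0, 0, 0.6], [0.0013, 0.0027, 0.136, 0, 0, 0, 0.6], [0.0013, 0.0027, 0.136, 0, 0, 0, 0], [0.0013, 0.0027, 0.136, 0, 0, 0, 0], [0.0013, 0.0027, 0.136, 0, 0, 0, 0], [0.0013, 0.0027, 0.136, 0, 0, 0, 0], [0.0013, 0.0027, 0.136, 0, 0, 0, 0]]}}

```text
t: 7.92
position: [0.5528, 0.1507, 0.0954]
ee_rot: [179.9, -0.0, 98.4]
ft_force: [-2.7, -0.2, 6.1]
width: 0.0121
gripper_force: 58.4
```

Run:
```python
from geo import *
p=np.load("p.npy")
from workcell import *
o=observe();print(o["position"],o["ee_rot"],o["ft_force"])
for q in (.12,.25,.4,.55,.7,.85,1.0,1.1,1.18,1.22,1.25):
    print(q,row(W(p,grip(q,.094)),98.4+np.degrees(q),o))
```

```text
[0.55284293 0.15066151 0.09535653] [ 1.79909832e+02 -2.84432350e-02  9.83901089e+01] [-2.67804232 -0.24286804  6.06836905]
0.12 [-2.7, -10.6, 1.3, 0.1, -0.0, -6.9]
0.25 [-4.7, -21.5, 1.3, 0.1, -0.0, -14.3]
0.4 [-8.8, -33.6, 1.3, 0.1, -0.0, -22.9]
0.55 [-14.6, -44.9, 1.3, 0.1, -0.0, -31.5]
0.7 [-22.1, -55.2, 1.3, 0.1, 0.0, -40.1]
0.85 [-31.0, -64.3, 1.2, 0.1, 0.0, -48.7]
1.0 [-41.1, -72.0, 1.2, 0.1, 0.0, -57.3]
1.1 [-48.5, -76.2, 1.2, 0.1, 0.0, -63.0]
1.18 [-54.7, -79.1, 1.2, 0.1, 0.0, -67.6]
1.22 [-57.8, -80.3, 1.2, 0.1, 0.0, -69.9]
1.25 [-60.3, -81.1, 1.2, 0.1, 0.0, -71.6]
```

In the tool's units: -79 mm / 750 = -0.1053, -76 mm / 750 = -0.1013, -31.5 degrees / 360 = -0.0875.

Request:
{"api": "jog_arm", "payload": {"moves": [[-0.0013, -0.0147, 0, 0, 0, -0.0194, 0], [-0.0053, -0.0293, 0, 0, 0, -0.0389, 0], [-0.0107, -0.0453, 0, 0, 0, -0.0639, 0], [-0.0187, -0.06, 0, 0, 0, -0.0875, 0], [-0.028, -0.0733, 0, 0, 0, -0.1111, 0], [-0.04, -0.0853, 0, 0, 0, -0.1361, 0], [-0.0533, -0.096, 0, 0, 0, -0.1583, 0], [-0.064, -0.1013, 0, 0, 0, -0.175, 0], [-0.072, -0.1053, 0, 0, 0, -0.1889, 0], [-0.072, -0.1053, 0, 0, 0, -0.1889, 0]]}}

```text
t: 9.18
position: [0.4804, 0.0862, 0.0953]
ee_rot: [180.0, -0.1, 166.5]
ft_force: [-10.5, 5.7, 15.0]
width: 0.0121
gripper_force: 59.7
```

Run:
```python
from geo import *
p=np.load("p.npy")
from workcell import *
o=observe();print(o["position"],o["ee_rot"],o["ft_force"],o["width"],o["joints"])
for q in (1.18,1.22,1.25,1.28):
    print(q,row(W(p,grip(q,.094)),168.4,o))
```

```text
[0.4803713  0.08620699 0.09525212] [ 1.79966537e+02 -1.26496380e-01  1.66473055e+02] [-10.50231014   5.67443062  14.99769794] 0.012061119534168174 [-16.71033101  30.37947673   1.57740156 120.69060294  -1.82930473
  29.04640922  62.72433806]
1.18 [-2.4, -0.6, 1.2, 0.0, -0.1, -1.9]
1.22 [-2.5, -4.0, 1.2, 0.0, -0.1, -1.9]
1.25 [-2.6, -6.6, 1.2, 0.0, -0.1, -1.9]
1.28 [-2.8, -9.1, 1.2, 0.0, -0.1, -1.9]
```

In the tool's units: -4 mm / 750 = -0.0053, -2 mm / 750 = -0.0027, -2 degrees / 360 = -0.0056.

Request:
{"api": "jog_arm", "payload": {"moves": [[0.0013, -0.0027, -0.0013, 0, 0, -0.0028, 0], [0.0013, -0.0053, -0.0013, 0, 0, -0.0056, 0], [0.0013, -0.0053, -0.0013, 0, 0, -0.0056, 0], [0.0013, -0.0053, -0.0013, 0, 0, -0.0056, 0]]}}

```text
t: 9.68
position: [0.4795, 0.0827, 0.0954]
ee_rot: [180.0, -0.1, 168.4]
ft_force: [-4.8, 5.1, 3.1]
width: 0.0119
gripper_force: 60.1
```

In the tool's units: -3 mm / 750 = -0.004, -2 mm / 750 = -0.0027.

Request:
{"api": "jog_arm", "payload": {"moves": [[0, -0.0027, 0, 0, 0, 0, 0], [0, -0.004, 0, 0, 0, 0, 0], [0, -0.004, 0, 0, 0, 0, 0]]}}

```text
t: 10.05
position: [0.4791, 0.081, 0.0954]
ee_rot: [179.9, -0.0, 168.5]
ft_force: [-5.1, 10.0, 2.0]
width: 0.0121
gripper_force: 60.0
```

In the tool's units: -3 mm / 750 = -0.004, -2 mm / 750 = -0.0027.

Request:
{"api": "jog_arm", "payload": {"moves": [[0, -0.0027, 0, 0, 0, 0, 0], [0, -0.004, 0, 0, 0, 0, 0], [0, -0.004, 0, 0, 0, 0, 0]]}}

```text
t: 10.42
position: [0.479, 0.0804, 0.0955]
ee_rot: [179.8, -0.0, 168.7]
ft_force: [-4.0, 17.9, -0.3]
width: 0.0119
gripper_force: 59.9
```

Run:
```python
from geo import *
p=np.load("p.npy")
from workcell import *
import cv2
o=observe();print(o["position"],o["ee_rot"],o["ft_force"],o["width"])
im=[]
for n in("top","side"):
    s=snapshot(n);S[n]=s;i=s["image"][:,:,::-1].copy()
    for X in(W(p,knob(0,.114)),W(p,knob(0,.084)),W(p,grip(1.22,.102))):
        u=proj(n,X);cv2.circle(i,tuple(int(v) for v in np.clip(u,-999,999)),1,(0,0,255),-1)
    im.append(cv2.resize(i[150:270,180:340],(400,300),interpolation=cv2.INTER_CUBIC))
cv2.imwrite("pics/e.png",np.hstack(im))
```

```text
[0.47904046 0.08035941 0.09547833] [ 1.79756662e+02 -3.72139799e-03  1.68675254e+02] [-4.01660149 17.88269199 -0.29602397] 0.011947407836639714
```

View pics/e.png

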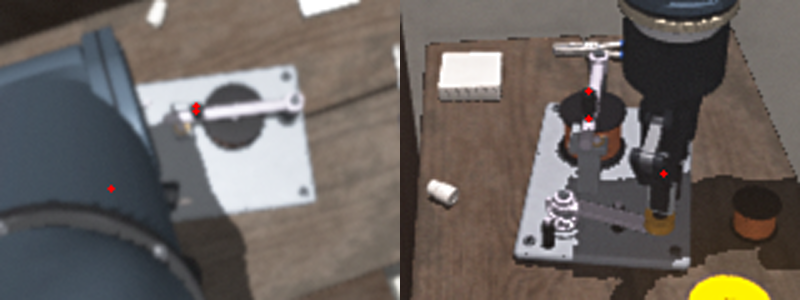

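The keeper bar lies across the spool into the latch, with its knob at top ~(196,108). The tension arm is round at the front with the jaws on its grip at side ~(660,180). The last push took the force to 18 N with only 0.6 mm of movement, so the arm is hard against its stop.

```bash
python3 -c "
from workcell import *
print(hand_in())"
```

```text
the job is handed in; nothing more can be done
None
```

I handed the job in with the keeper bar shut in its detent and the tension arm gripped and held hard against its front stop; the spool and other things looked undisturbed in the last pictures, and the hand-in returned no verdict.

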